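# Switch on the trailer's hazard lamps in sequence

## Task

The three hazard lamps standing on the trailer deck flash one after another in the order in which they are switched on. Press in the switch on top of each, lightly and until it stays down: first the long flat bar lamp, then the wide flat disc lamp, last the tall narrow one. Only press them: do not lift, tip or push any lamp out of its place, leave the hitch, pin and tin alone, and finish clear of everything.

Things in the scene. Friction and masses are not known exactly. Their poses are not given: they have to be found in the camera images.
- bar_lamp: long flat bar-shaped hazard lamp, loose on the deck: rubber foot 66 x 166 mm, amber band, grey top at 40 mm above the deck; about 0.6 kg. Origin: centre of its underside; own y runs along its length, z up. Its switch sits 45 mm from the middle towards its own +y end.
- bar_switch_top (a point): Top of the bar lamp's round black push switch, 30 mm across, standing 11 mm proud of the lamp's grey top. This point is the centre of the switch's upper face and sinks with it; z is up when the lamp stands upright.
- bar_switch (a joint): Bar lamp: how far the switch is pressed in, m: 0 to 0.0015 at the start (out, off), 0.009 at its stop. It slides straight down against steady friction of about 4 N, has no spring and stays where it is left; the lamp is on beyond 0.006. It still stands 2 mm proud of the lamp's top when fully in.
- disc_lamp: wide flat round hazard lamp, loose on the deck: rubber foot 112 mm across, amber band, grey top at 40 mm above the deck; about 0.6 kg. Origin: centre of its underside, z up. Switch in the middle of its top.
- disc_switch_top (a point): Top of the disc lamp's round black push switch, 30 mm across, standing 11 mm proud of the lamp's grey top. This point is the centre of the switch's upper face and sinks with it; z is up when the lamp stands upright.
- disc_switch (a joint): Disc lamp: how far the switch is pressed in, m: 0 to 0.0015 at the start (out, off), 0.009 at its stop. It slides straight down against steady friction of about 4 N, has no spring and stays where it is left; the lamp is on beyond 0.006. It still stands 2 mm proud of the lamp's top when fully in.
- tall_lamp: tall narrow round hazard lamp, loose on the deck: rubber foot 84 mm across, amber column 60 mm across, grey top (66 mm across) at 90 mm above the deck; about 0.6 kg. Origin: centre of its underside, z up. Switch in the middle of its top.
- tall_switch_top (a point): Top of the tall lamp's round black push switch, 30 mm across, standing 11 mm proud of the lamp's grey top. This point is the centre of the switch's upper face and sinks with it; z is up when the lamp stands upright.
- tall_switch (a joint): Tall lamp: how far the switch is pressed in, m: 0 to 0.0015 at the start (out, off), 0.009 at its stop. It slides straight down against steady friction of about 4 N, has no spring and stays where it is left; the lamp is on beyond 0.006. It still stands 2 mm proud of the lamp's top when fully in.
- hitch: bystander: steel ball hitch lying on the deck, 64 x 220 mm, bar 50 mm high, ball (48 mm) up to 110 mm at its own -y end. Origin at the deck near the middle.
- hitch_pin: bystander: steel pin with a cross head lying on the deck, 50 x 120 x 20 mm. Origin at the deck near the middle.
- grease_tin: bystander: upright round tin, 74 mm across, 85 mm high. Origin: centre of its underside.
There are look-alikes about, which are no part of the job. Leave any red look-alike of the disc_lamp alone. What is shaped like the bar_lamp but green is not meant.

How it is judged:
On the way, in this order (a step that is already met when the one before it is completed fails the run):
1. the long flat bar lamp's switch is pressed in (value of joint bar_switch above 0.006 m), for 0.2 s.
2. the wide flat disc lamp's switch is pressed in after the one before (value of joint disc_switch above 0.006 m), for 0.2 s.
3. the tall narrow lamp's switch is pressed in after the one before (value of joint tall_switch above 0.006 m), for 0.2 s.
At the end, for the whole second after the job is handed in: All three switches are pressed in by more than 6 mm of their 9 mm; every lamp stands upright (within 0.05 rad), at rest, within 25 mm of where it started (value of joint each of bar_switch, disc_switch, tall_switch above 0.006 m and distance of each of bar_lamp, disc_lamp, tall_lamp from where it was at the start of the episode below 0.025 m and angle between each of bar_lamp, disc_lamp, tall_lamp's own z axis and vertical below 0.05 rad and linear speed of each of bar_lamp, disc_lamp, tall_lamp below 0.02 m/s); the robot touches nothing.
It fails at once if a switch is pressed in by more than 3 mm before the lamps that come before it are on (6 mm) ((value of joint disc_switch above 0.003 m and value of joint bar_switch below 0.006 m) or (value of joint tall_switch above 0.003 m and value of joint bar_switch below 0.006 m) or (value of joint tall_switch above 0.003 m and value of joint disc_switch below 0.006 m)).
It fails at once if a lamp is lifted off the deck by more than 12 mm or tipped by more than 0.2 rad (height (world z) of any of bar_lamp, disc_lamp, tall_lamp above 0.012 m or angle between any of bar_lamp, disc_lamp, tall_lamp's own z axis and vertical above 0.2 rad).
It fails at once if a lamp is pushed more than 25 mm out of its place (distance of any of bar_lamp, disc_lamp, tall_lamp from where it was at the start of the episode above 0.025 m).
It fails at once if a lamp is pressed by the robot harder than 40 N (contact force between the arm and bar_lamp above 40 N or contact force between the arm and disc_lamp above 40 N or contact force between the arm and tall_lamp above 40 N).
It fails at once if the hitch, pin or tin is moved or lifted by more than 20 mm (distance of any of hitch, hitch_pin, grease_tin from where it was at the start of the episode above 0.02 m).
It also fails if it takes over 48 s, if anything falls off the work surface, if the arm or the gripper's body presses on something with over 40 N, if the wrist force passes 120 N, or if a joint passes its speed limit or range.

## Robot

A 6-joint arm with a two-finger parallel gripper is mounted at the origin on the work surface. World frame = base frame: x ahead of the robot, y to its left, z up, the work surface at z = 0. Lengths are in m, angles in rad, forces in N, time in s.
With the tool pointing down it reaches from about 0.325 to 1 m from the base axis. Payload 5.1 kg.
Tool frame: the origin (TCP) lies midway between the tips of the shut fingers; the grasp point (between the pads) lies 19 mm behind it; z points along the fingers, y is the line along which they close (so a half turn about z gives the same grasp; the last joint's range is limited). The gripper opens to 85 mm and grips with 20 to 120 N. Pads are 22 mm wide; open, the fingers measure 114 mm over their backs; the gripper's body (76 mm by 85 mm) begins 54 mm behind the grasp point. The pads swing forward as they close: fully open they stand 13 mm farther back than shut.
Start: joints at [1.102, 0.124, 1.65, -0, 1.367, -0.083], TCP at [0.245, 0.602, 0.193] pointing down, gripper open.
Joint ranges: [-2.61, 2.61], [-1.02, 2.33], [0.03, 2.71], [-1.35, 4.49], [0.32, 2.68], [-2.91, 2.91]. Speed limits (rad/s): [2.57, 2.57, 3.14, 3.14, 3.14, 3.14].

## Interface

Orientations are given as a 3x3 rotation matrix whose columns are the frame's x, y, z axes.
In Python, from cell import * gives the robot as it stands. The module is installed in compiled form; this text tells all that it offers.
- The arm moves only by the tool apply_moves, never from a script. Its argument "motion" is a list of rows, each an object with "xyz": the shift along the world's x, y, z in cm, a list of three; "turn": the turn, a rotation vector about the world's x, y, z in degrees, a list of three; "fingers": the finger opening in cm, from 0 to 8.54. In form: [{"xyz": [x, y, z], "turn": [rx, ry, rz], "fingers": fingers}, ...]. A call has 1 to 20 rows; each row is the pose to reach, as a shift and turn from the pose commanded when the call began; what a row does not reach only later rows make up. A row lasts 1/8 s, in which the tool goes at most 62.5 mm and 10.7 degrees, less where a joint would pass 70% of its speed; a pose out of reach is approached as far as the arm can. A call with a gripper value outside its range is refused whole. The fingers move at their own pace and stop on an object; the grip force is fixed at half the most. Time passes only in rows, so rows that repeat a pose let the fingers close. It gives the time, the measured TCP pose, the force, the opening and the grip force at its end, in the units of the state.
- state(): the state, without advancing time (a new reading comes with each control period).
- capture(name): name is "scene" or "top" or "wrist"; returns a dict with "image" (400x640x3 uint8, red, green, blue), "K" (3x3 intrinsics, pixels), "position" and "attitude" of the camera in the world. Camera axes: x right, y down, z forward; pixel columns grow to the right and rows downward; lengths in m; the calibration is good to about 2 mm. A picture is of the moment at which its call begins. There is no depth.
- close_job(): hands the job in; it is judged then, once.
The state is a dict: "time_s": time; "joints": joint angles; "joint_velocities": joint speeds; "joint_torque": joint torques, N m; "ee_pos": TCP position; "ee_rot": TCP orientation; "force": force on the tool from outside, world axes, zero at the start; "moment": the same for the moment, N m; "width": opening from 0.0 (shut) to 1.0 (fully open); "grasp_force": force on a finger pad.
Only numpy, scipy, OpenCV 4.12 (cv2) and the standard library are available. Lean on these libraries where they do the work, as an engineer would, in place of code of your own. Each camera call takes 0.05 s, during which the arm holds its last target. There are 200 camera calls.

## Working session

There is one attempt and no reset: what is moved stays moved. The work goes in short steps, Python scripts to look and compute and a tool call to move; the robot and the scene stay as the last step left them, time stands still between calls to the robot, and variables do not carry over. Pictures are saved under pics/ and viewed, at most 10 in all, crops included, and the job is handed in when it is done.

Besides the shell and the picture viewer there is one more tool, called after "Request:" in YAML: its name, and indented under it one key for each argument. apply_moves: Moves the arm, as the interface text tells. Its arguments: {"type":"object","properties":{"motion":{"type":"array","items":{"type":"object","properties":{"xyz":{"type":"array","items":{"type":"number"}},"turn":{"type":"array","items":{"type":"number"}},"fingers":{"type":"number"}}}}},"required":["motion"]}

```bash
mkdir -p pics
python3 - <<'E'
from cell import *
import cv2,numpy as np,pickle
D={}
for n in("top","scene"):
    c=capture(n);D[n]=c;cv2.imwrite(f"pics/{n}0.png",c["image"][:,:,::-1])
    print(n,c["K"],c["position"],c["attitude"])
pickle.dump(D,open("d.pkl","wb"));s=state();print(s["ee_pos"],s["ee_rot"],s["width"],s["time_s"])
E
```

```text
top [[389.26077009   0.         317.08439834]
 [  0.         389.26077009 193.82984824]
 [  0.           0.           1.        ]] [0.43935293 0.09309436 1.01512758] [[ 0.0222312  -0.98956033  0.14239424]
 [-0.99971661 -0.02321652 -0.00526177]
 [ 0.00851273 -0.14223691 -0.98979604]]
scene [[509.74690732   0.         315.40288198]
 [  0.         509.74690732 202.35403701]
 [  0.           0.           1.        ]] [1.12729403 0.50389514 1.00402419] [[-0.58945983  0.64516659 -0.48610409]
 [ 0.80769432  0.46109887 -0.36744757]
 [-0.01292285 -0.60921909 -0.79289665]]
[0.24436062 0.60164376 0.19196227] [[-9.26477825e-01  3.76348391e-01 -8.53196776e-04]
 [ 3.76349328e-01  9.26476279e-01 -1.69928834e-03]
 [ 1.50942142e-04 -1.89545300e-03 -9.99998192e-01]] 1.0033254023701355 0.1
```

View pics/top0.png

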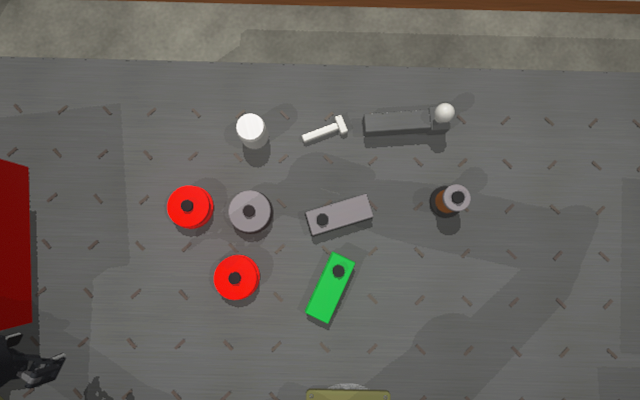

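View pics/scene0.png

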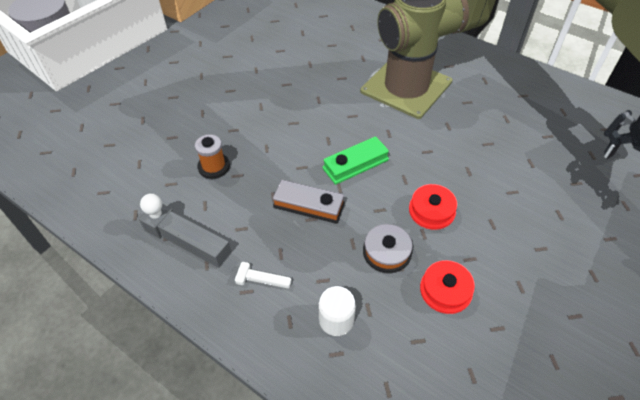

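Top view: tin (250,130), pin (325,130), hitch (410,120), grey disc lamp with its switch at (249,211), grey bar lamp with its switch at (322,219), tall lamp with its switch at (457,198). The red discs and the green bar are the look-alikes. In the scene view the same switches are at about (388,242), (326,199) and (208,143).

```bash
cat > h.py <<'E'
import cv2,numpy as np
def dark(c,u,v,r=14,th=45):
    u,v=int(u),int(v);g=c["image"].max(2)[v-r:v+r+1,u-r:u+r+1]
    n,l,s,ce=cv2.connectedComponentsWithStats((g<th).astype(np.uint8))
    k=min(range(1,n),key=lambda i:np.hypot(*(ce[i]-r))-0.05*s[i,4])
    return ce[k]+[u-r,v-r],s[k].tolist()
def ray(c,p):
    d=np.asarray(c["attitude"])@np.linalg.inv(c["K"])@[p[0],p[1],1];return np.array(c["position"]),d/np.linalg.norm(d)
def plane(c,p,z):
    o,d=ray(c,p);return o+d*(z-o[2])/d[2]
def tri(a,b):
    A=0;B=0
    for o,d in(a,b):
        M=np.eye(3)-np.outer(d,d);A=A+M;B=B+M@o
    return np.linalg.solve(A,B)
E
python3 - <<'E'
from h import *;import pickle
D=pickle.load(open("d.pkl","rb"))
for n,z,a,b in(("bar",.05,(322,219),(326,199)),("disc",.05,(249,211),(388,242)),("tall",.1,(457,198),(208,143))):
    p,s=dark(D["top"],*a,r=11);q,t=dark(D["scene"],*b,r=11)
    print(n,p,s,q,t,plane(D["top"],p,z),plane(D["scene"],q,z),tri(ray(D["top"],p),ray(D["scene"],q)))
E
```

```text
Traceback (most recent call last):
  File "h.py", line 5, in dark
    k=min(range(1,n),key=lambda i:np.hypot(*(ce[i]-r))-0.05*s[i,4])
ValueError: min() iterable argument is empty
```

```bash
sed -i 's/(g<th)/(g<g.min()+th)/; s/th=45/th=30/' h.py
python3 - <<'E'
from h import *;import pickle
np.set_printoptions(precision=4,suppress=True)
D=pickle.load(open("d.pkl","rb"))
for n,z,a,b in(("bar",.05,(322,219),(326,199)),("disc",.05,(249,211),(388,242)),("tall",.1,(457,198),(208,143))):
    p,s=dark(D["top"],*a,r=9);q,t=dark(D["scene"],*b,r=9)
    print(n,p,s,q,t,plane(D["top"],p,z),plane(D["scene"],q,z),tri(ray(D["top"],p),ray(D["scene"],q)))
E
```

```text
bar [321.9434 219.3774] [4, 4, 11, 12, 106] [326.     198.8333] [4, 4, 11, 10, 90] [0.5144 0.0745 0.05  ] [0.5193 0.076  0.05  ] [0.5152 0.0739 0.044 ]
disc [248.4259 210.713 ] [3, 3, 12, 12, 108] [388.5089 241.3125] [4, 3, 12, 12, 112] [0.5318 0.2576 0.05  ] [0.5361 0.2585 0.05  ] [0.5326 0.2579 0.0451]
tall [457.4483 197.0776] [4, 3, 12, 12, 116] [207.2667 141.8267] [3, 4, 11, 9, 75] [ 0.571  -0.2459  0.1   ] [ 0.5761 -0.2436  0.1   ] [ 0.5721 -0.2485  0.0936]
```

Request:
apply_moves:
  motion:
    - {"xyz":[0,0,1],"turn":[0,0,0],"fingers":0}
    - {"xyz":[2.7,-5.3,1],"turn":[0,0,0],"fingers":0}
    - {"xyz":[5.4,-10.6,1],"turn":[0,0,0],"fingers":0}
    - {"xyz":[8.1,-15.9,1],"turn":[0,0,0],"fingers":0}
    - {"xyz":[10.8,-21.2,1],"turn":[0,0,0],"fingers":0}
    - {"xyz":[13.5,-26.5,1],"turn":[0,0,0],"fingers":0}
    - {"xyz":[16.2,-31.8,1],"turn":[0,0,0],"fingers":0}
    - {"xyz":[18.9,-37.1,1],"turn":[0,0,0],"fingers":0}
    - {"xyz":[21.6,-42.4,1],"turn":[0,0,0],"fingers":0}
    - {"xyz":[24.3,-47.7,0],"turn":[0,0,0],"fingers":0}
    - {"xyz":[27.2,-52.7,-3],"turn":[0,0,0],"fingers":0}
    - {"xyz":[27.2,-52.7,-3],"turn":[0,0,0],"fingers":0}
    - {"xyz":[27.2,-52.7,-3],"turn":[0,0,0],"fingers":0}
    - {"xyz":[27.2,-52.7,-3],"turn":[0,0,0],"fingers":0}

```text
time_s: 1.85
ee_pos: [0.5169, 0.0763, 0.1644]
ee_rot: [[-0.927, 0.375, 0.002], [0.375, 0.927, 0.0], [-0.002, 0.001, -1.0]]
force: [0.5, -0.5, 0.8]
width: 0.001
grasp_force: 0.0
```

Run:
```python
from cell import *
import cv2,numpy as np,pickle
c=capture("wrist");pickle.dump(c,open("w1.pkl","wb"));cv2.imwrite("pics/w1.png",c["image"][:,:,::-1])
s=state();print(s["ee_pos"],s["ee_rot"],s["force"],s["width"],s["time_s"],c["position"])
```

```text
[0.51680523 0.07641653 0.16434236] [[-9.27227764e-01  3.74492940e-01  1.92659697e-03]
 [ 3.74494092e-01  9.27229263e-01  2.63226748e-04]
 [-1.68782053e-03  9.65570332e-04 -9.99998109e-01]] [-0.01126774 -0.22248501 -0.33223283] 0.0027917508916186465 1.9 [0.45121359 0.10358322 0.34484883]
```

View pics/w1.png

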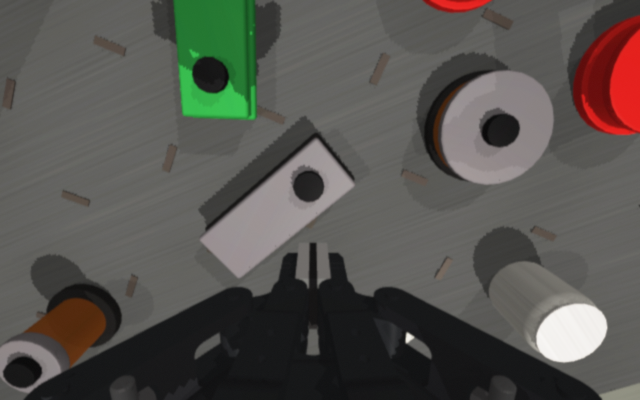

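The wrist view shows the bar switch at (308,185), the disc switch at (500,130), the tall switch at (22,372) and the shut fingertips at (313,245).

Run:
```python
from h import *;import pickle
np.set_printoptions(precision=4,suppress=True)
D=pickle.load(open("d.pkl","rb"));w=pickle.load(open("w1.pkl","rb"))
for n,z,a,b in(("bar",.05,(322,219),(308,185)),("disc",.05,(248,211),(500,130)),("tall",.1,(457,197),(22,372))):
    p,s=dark(D["top"],*a,r=9);q,t=dark(w,*b,r=21)
    print(n,q,t,plane(w,q,z),tri(ray(D["top"],p),ray(w,q)))
```

```text
bar [308.0537 185.4877] [7, 7, 29, 30, 689] [0.5144 0.0738 0.05  ] [0.5141 0.0743 0.0521]
disc [499.8368 129.6342] [3, 5, 37, 32, 913] [0.5316 0.2546 0.05  ] [0.533  0.2586 0.0426]
tall [ 22.2713 371.5378] [3, 6, 37, 30, 833] [ 0.5696 -0.2411  0.1   ] [ 0.5718 -0.2475  0.0955]
```

Request:
apply_moves:
  motion:
    - {"xyz":[-0.2,-0.2,-3],"turn":[0,0,0],"fingers":0}
    - {"xyz":[-0.2,-0.2,-7],"turn":[0,0,0],"fingers":0}
    - {"xyz":[-0.2,-0.2,-9.5],"turn":[0,0,0],"fingers":0}
    - {"xyz":[-0.2,-0.2,-10.5],"turn":[0,0,0],"fingers":0}
    - {"xyz":[-0.2,-0.2,-10.8],"turn":[0,0,0],"fingers":0}
    - {"xyz":[-0.2,-0.2,-11.0],"turn":[0,0,0],"fingers":0}
    - {"xyz":[-0.2,-0.2,-11.2],"turn":[0,0,0],"fingers":0}
    - {"xyz":[-0.2,-0.2,-11.4],"turn":[0,0,0],"fingers":0}
    - {"xyz":[-0.2,-0.2,-11.5],"turn":[0,0,0],"fingers":0}

```text
time_s: 3.02
ee_pos: [0.5147, 0.0732, 0.0482]
ee_rot: [[-0.926, 0.376, 0.0], [0.376, 0.926, 0.0], [-0.0, 0.0, -1.0]]
force: [0.3, 0.2, -0.1]
width: -0.001
grasp_force: 0.0
```

Request:
apply_moves:
  motion:
    - {"xyz":[0,0,-0.1],"turn":[0,0,0],"fingers":0}
    - {"xyz":[0,0,-0.2],"turn":[0,0,0],"fingers":0}
    - {"xyz":[0,0,-0.3],"turn":[0,0,0],"fingers":0}

```text
time_s: 3.4
ee_pos: [0.5146, 0.0732, 0.045]
ee_rot: [[-0.926, 0.376, -0.0], [0.376, 0.926, 0.0], [0.0, -0.0, -1.0]]
force: [-0.6, 0.2, -0.1]
width: 0.004
grasp_force: 0.0
```

Run:
```python
from cell import *
import cv2
c=capture("wrist")["image"][:,:,::-1][130:330,180:460];d=capture("scene")["image"][:,:,::-1][130:270,240:440]
cv2.imwrite("pics/w2.png",cv2.vconcat([cv2.resize(c,(700,300)),cv2.resize(d,(700,300))]))
s=state();print(s["force"],s["ee_pos"])
```

```text
[-1.06476002 -0.32838885 -0.3447226 ] [0.51448185 0.07319883 0.04493534]
```

View pics/w2.png

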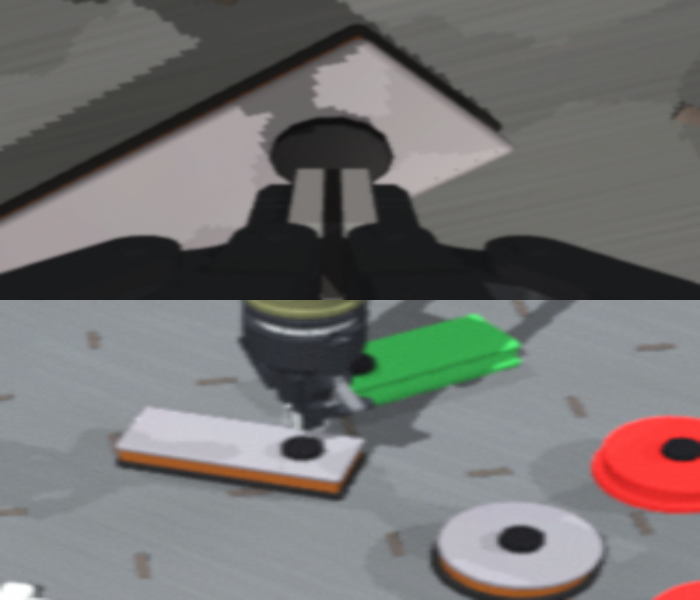

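The fingertips are over the rear half of the bar switch and appear to touch it. I'll go down in small steps until the force shows the stop.

Request:
apply_moves:
  motion:
    - {"xyz":[0,0,-0.08],"turn":[0,0,0],"fingers":0}
    - {"xyz":[0,0,-0.15],"turn":[0,0,0],"fingers":0}

```text
time_s: 3.75
ee_pos: [0.5146, 0.0732, 0.0436]
ee_rot: [[-0.927, 0.376, 0.0], [0.376, 0.927, -0.0], [-0.0, 0.0, -1.0]]
force: [-0.4, 0.2, 0.4]
width: -0.0
grasp_force: 0.0
```

Request:
apply_moves:
  motion:
    - {"xyz":[0,0,-0.1],"turn":[0,0,0],"fingers":0}

```text
time_s: 3.88
ee_pos: [0.5146, 0.0732, 0.0426]
ee_rot: [[-0.926, 0.376, 0.0], [0.376, 0.926, -0.0], [-0.0, 0.0, -1.0]]
force: [-0.5, -0.6, -1.0]
width: 0.002
grasp_force: 0.0
```

Request:
apply_moves:
  motion:
    - {"xyz":[0,0,-0.1],"turn":[0,0,0],"fingers":0}

```text
time_s: 4.0
ee_pos: [0.5146, 0.0732, 0.0416]
ee_rot: [[-0.927, 0.376, 0.0], [0.376, 0.927, -0.0], [-0.0, 0.0, -1.0]]
force: [0.8, -0.3, -0.5]
width: 0.002
grasp_force: 0.0
```

Request:
apply_moves:
  motion:
    - {"xyz":[0,0,-0.1],"turn":[0,0,0],"fingers":0}

```text
time_s: 4.12
ee_pos: [0.5146, 0.0732, 0.0405]
ee_rot: [[-0.927, 0.376, -0.0], [0.376, 0.927, -0.0], [0.0, -0.0, -1.0]]
force: [0.0, 0.2, -0.3]
width: 0.0
grasp_force: 0.0
```

Run:
```python
from cell import *
import cv2
c=capture("wrist")["image"][:,:,::-1][150:270,240:400];d=capture("scene")["image"][:,:,::-1][150:225,270:370]
cv2.imwrite("pics/w3.png",cv2.vconcat([cv2.resize(c,(400,300)),cv2.resize(d,(400,300))]))
s=state();print(s["force"],s["ee_pos"],s["joint_torque"])
```

```text
[-0.44207648  0.00714369 -0.33286786] [0.51447062 0.07318617 0.04042914] [-3.19993189e-03 -3.16856253e+01 -3.24194098e+01 -2.71758217e-04
 -1.05702007e-02  2.32961264e-05]
```

View pics/w3.png

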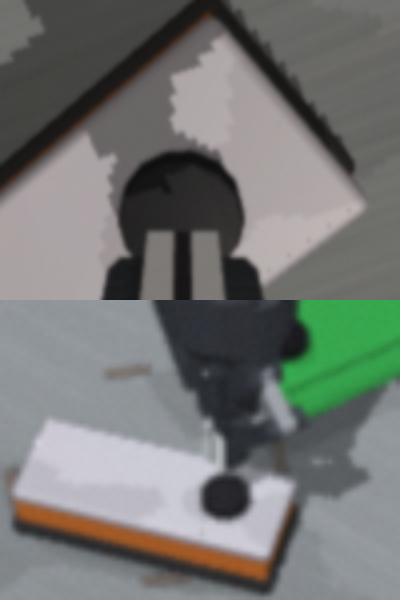

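The crops show the fingertip end just below the middle of the switch in the wrist view, and above or behind it in the scene view. I'll check this by projection.

Run:
```python
from cell import *;from h import *;import pickle
np.set_printoptions(precision=4,suppress=True)
def proj(c,X):
    x=np.asarray(c["K"])@np.asarray(c["attitude"]).T@(np.array(X)-c["position"]);return x[:2]/x[2]
w=pickle.load(open("w1.pkl","rb"));print("w1 tcp",proj(w,[.5168,.0764,.1643]))
s=state();R=np.array(s["ee_rot"]);t=s["ee_pos"]
for n,b in(("wrist",(313,225)),("scene",(326,199))):
    c=capture(n);pickle.dump(c,open(n+"n.pkl","wb"));im=c["image"]
    print(n,"tcp",proj(c,t),"+11x",proj(c,t+R[:,0]*.011),"-20z",proj(c,t-R[:,2]*.02),"sw out",proj(c,[.5145,.0742,.051]),"sw in",proj(c,[.5145,.0742,.042]))
    print(dark(c,*b,r=16))
```

```text
w1 tcp [311.1936 230.8309]
wrist tcp [311.0893 230.9759] +11x [311.0627 213.7756] -20z [310.9353 244.3696] sw out [312.6604 237.127 ] sw in [312.6545 231.3803]
(array([308.3345, 223.5517]), [0, 2, 33, 31, 571])
scene tcp [326.1836 199.4581] +11x [330.0489 197.5214] -20z [326.2145 194.2647] sw out [326.5414 196.932 ] sw in [326.5248 199.2573]
(array([326.0652, 198.7391]), [11, 11, 11, 10, 92])
```

By projection, the visible fingertip ends about 20 mm above the reported TCP. The switch centroid in the scene view hasn't moved, so it hasn't been touched. I'll keep going down in small steps and watch the force.

Request:
apply_moves:
  motion:
    - {"xyz":[0,0,-0.15],"turn":[0,0,0],"fingers":0}
    - {"xyz":[0,0,-0.3],"turn":[0,0,0],"fingers":0}
    - {"xyz":[0,0,-0.4],"turn":[0,0,0],"fingers":0}

```text
time_s: 4.7
ee_pos: [0.5145, 0.0732, 0.0364]
ee_rot: [[-0.927, 0.376, -0.0], [0.376, 0.927, -0.0], [0.0, -0.0, -1.0]]
force: [-0.7, 0.7, -0.5]
width: 0.003
grasp_force: 0.0
```

Request:
apply_moves:
  motion:
    - {"xyz":[0,0,-0.1],"turn":[0,0,0],"fingers":0}
    - {"xyz":[0,0,-0.2],"turn":[0,0,0],"fingers":0}
    - {"xyz":[0,0,-0.3],"turn":[0,0,0],"fingers":0}

```text
time_s: 5.08
ee_pos: [0.5146, 0.0732, 0.0336]
ee_rot: [[-0.926, 0.376, 0.0], [0.376, 0.926, 0.0], [-0.0, 0.0, -1.0]]
force: [0.3, -0.5, 0.4]
width: 0.001
grasp_force: 0.0
```

Request:
apply_moves:
  motion:
    - {"xyz":[0,0,-0.1],"turn":[0,0,0],"fingers":0}
    - {"xyz":[0,0,-0.2],"turn":[0,0,0],"fingers":0}
    - {"xyz":[0,0,-0.3],"turn":[0,0,0],"fingers":0}

```text
time_s: 5.45
ee_pos: [0.5146, 0.0732, 0.0306]
ee_rot: [[-0.926, 0.376, 0.0], [0.376, 0.926, 0.0], [-0.0, 0.0, -1.0]]
force: [-0.0, 0.2, -0.4]
width: 0.003
grasp_force: 0.0
```

Request:
apply_moves:
  motion:
    - {"xyz":[0,0,-0.1],"turn":[0,0,0],"fingers":0}
    - {"xyz":[0,0,-0.2],"turn":[0,0,0],"fingers":0}

```text
time_s: 5.7
ee_pos: [0.5146, 0.0732, 0.0286]
ee_rot: [[-0.927, 0.376, 0.0], [0.376, 0.927, -0.0], [-0.0, 0.0, -1.0]]
force: [0.3, 0.4, 0.4]
width: -0.002
grasp_force: 0.0
```

Run:
```python
from cell import *
import cv2
from h import *
c=capture("wrist")["image"][:,:,::-1][150:270,240:400];d=capture("scene")["image"][:,:,::-1][160:235,270:370]
cv2.imwrite("pics/w4.png",cv2.hconcat([cv2.resize(c,(400,300)),cv2.resize(d,(400,300),interpolation=cv2.INTER_CUBIC)]))
print(dark(capture("scene"),326,199,r=9))
```

```text
(array([326.7 , 197.62]), [4, 0, 11, 14, 100])
```

View pics/w4.png

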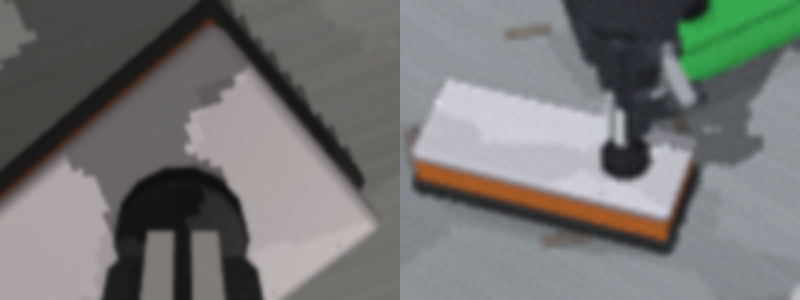

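The fingertips now just meet the far edge of the switch in the scene view (right) at about (623,145), and the switch still stands proud. I'll continue in 1 mm steps.

Request:
apply_moves:
  motion:
    - {"xyz":[0,0,-0.1],"turn":[0,0,0],"fingers":0}
    - {"xyz":[0,0,-0.2],"turn":[0,0,0],"fingers":0}

```text
time_s: 6.1
ee_pos: [0.5146, 0.0732, 0.0266]
ee_rot: [[-0.926, 0.376, 0.0], [0.376, 0.926, -0.0], [-0.0, 0.0, -1.0]]
force: [0.0, -0.9, 0.4]
width: 0.003
grasp_force: 0.0
```

Request:
apply_moves:
  motion:
    - {"xyz":[0,0,-0.1],"turn":[0,0,0],"fingers":0}
    - {"xyz":[0,0,-0.2],"turn":[0,0,0],"fingers":0}

```text
time_s: 6.35
ee_pos: [0.5146, 0.0732, 0.0245]
ee_rot: [[-0.927, 0.376, -0.0], [0.376, 0.927, 0.0], [0.0, -0.0, -1.0]]
force: [-0.7, -0.0, -1.0]
width: -0.001
grasp_force: 0.0
```

Request:
apply_moves:
  motion:
    - {"xyz":[0,0,-0.1],"turn":[0,0,0],"fingers":0}
    - {"xyz":[0,0,-0.2],"turn":[0,0,0],"fingers":0}

```text
time_s: 6.6
ee_pos: [0.5146, 0.0732, 0.0226]
ee_rot: [[-0.927, 0.376, -0.0], [0.376, 0.927, -0.0], [0.0, -0.0, -1.0]]
force: [0.4, -0.6, -0.2]
width: -0.0
grasp_force: 0.0
```

Request:
apply_moves:
  motion:
    - {"xyz":[0,0,-0.1],"turn":[0,0,0],"fingers":0}
    - {"xyz":[0,0,-0.2],"turn":[0,0,0],"fingers":0}

```text
time_s: 6.85
ee_pos: [0.5146, 0.0732, 0.0206]
ee_rot: [[-0.926, 0.376, -0.0], [0.376, 0.926, -0.0], [0.0, -0.0, -1.0]]
force: [-0.5, -0.4, 0.5]
width: -0.001
grasp_force: 0.0
```

Request:
apply_moves:
  motion:
    - {"xyz":[0,0,-0.1],"turn":[0,0,0],"fingers":0}
    - {"xyz":[0,0,-0.2],"turn":[0,0,0],"fingers":0}

```text
time_s: 7.1
ee_pos: [0.5146, 0.0732, 0.0186]
ee_rot: [[-0.926, 0.376, 0.0], [0.376, 0.926, -0.0], [-0.0, 0.0, -1.0]]
force: [-0.3, -0.9, 0.5]
width: -0.005
grasp_force: 0.0
```

Run:
```python
from cell import *
import cv2
from h import *
c=capture("wrist")["image"][:,:,::-1][150:270,240:400];d=capture("scene")["image"][:,:,::-1][160:235,270:370]
cv2.imwrite("pics/w5.png",cv2.hconcat([cv2.resize(c,(400,300)),cv2.resize(d,(400,300),interpolation=cv2.INTER_CUBIC)]))
```

```text
(no output)
```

View pics/w5.png

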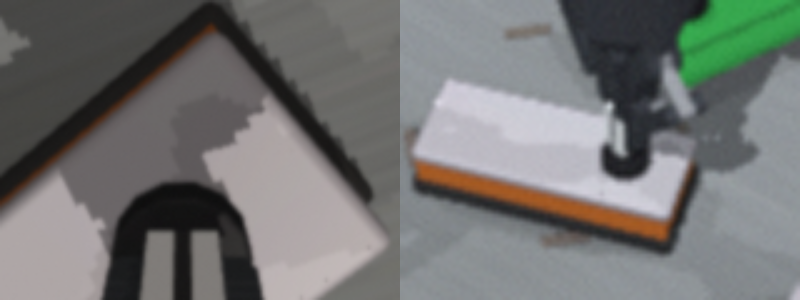

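The fingertips are now visually just above the middle of the switch, in the scene view at about (625,155). I'll continue.

Request:
apply_moves:
  motion:
    - {"xyz":[0,0,-0.1],"turn":[0,0,0],"fingers":0}
    - {"xyz":[0,0,-0.2],"turn":[0,0,0],"fingers":0}

```text
time_s: 7.45
ee_pos: [0.5146, 0.0732, 0.0166]
ee_rot: [[-0.926, 0.376, 0.0], [0.376, 0.926, -0.0], [-0.0, -0.0, -1.0]]
force: [0.2, -0.7, 0.3]
width: 0.005
grasp_force: 0.0
```

Request:
apply_moves:
  motion:
    - {"xyz":[0,0,-0.1],"turn":[0,0,0],"fingers":0}
    - {"xyz":[0,0,-0.2],"turn":[0,0,0],"fingers":0}

```text
time_s: 7.7
ee_pos: [0.5146, 0.0732, 0.0145]
ee_rot: [[-0.927, 0.376, -0.0], [0.376, 0.927, 0.0], [0.0, -0.0, -1.0]]
force: [0.1, -0.1, -0.8]
width: -0.001
grasp_force: 0.0
```

Request:
apply_moves:
  motion:
    - {"xyz":[0,0,-0.1],"turn":[0,0,0],"fingers":0}
    - {"xyz":[0,0,-0.2],"turn":[0,0,0],"fingers":0}

```text
time_s: 7.95
ee_pos: [0.5146, 0.0732, 0.0125]
ee_rot: [[-0.927, 0.376, -0.0], [0.376, 0.927, -0.0], [0.0, -0.0, -1.0]]
force: [0.6, 0.2, 0.0]
width: 0.003
grasp_force: 0.0
```

```bash
cat >> h.py <<'E'
def proj(c,X):
    x=np.asarray(c["K"])@np.asarray(c["attitude"]).T@(np.array(X)-c["position"]);return x[:2]/x[2]
E
python3 - <<'E'
from cell import *;from h import *;import pickle
np.set_printoptions(precision=4,suppress=True)
s=state();R=np.array(s["ee_rot"]);S=np.array([.5145,.0742,0])
c=capture("wrist");g=c["image"].max(2)
for z in(.051,.042,.04):
    X=S+[0,0,z];print(z,[proj(c,X+R[:,0]*.015).round(1),proj(c,X+R[:,1]*.015).round(1),proj(c,X-R[:,1]*.015).round(1)])
print("cam",c["position"],s["ee_pos"])
print(g[205:260:1,313].tolist())
for r in(225,230,235,240,245):print(r,g[r,275:350].tolist())
e=capture("scene")["image"].max(2);print(e[180:212,322:332].tolist())
cv2.imwrite("pics/w6.png",np.hstack([cv2.resize(c["image"][150:270,240:400,::-1],(480,360)),]))
E
```

```text
0.051 [array([312.6, 230.2]), array([343.1, 258.8]), array([282. , 258.8])]
0.042 [array([312.6, 223.7]), array([341.5, 251. ]), array([283.6, 251. ])]
0.04 [array([312.6, 222.4]), array([341.2, 249.3]), array([284. , 249.3])]
cam [0.4493 0.1006 0.1931] [0.5146 0.0732 0.0125]
[95, 95, 94, 95, 95, 95, 95, 94, 96, 95, 94, 95, 94, 95, 95, 95, 95, 94, 94, 95, 90, 70, 35, 18, 14, 17, 17, 16, 18, 22, 23, 21, 19, 18, 18, 19, 19, 21, 23, 23, 22, 23, 23, 24, 23, 23, 24, 24, 23, 23, 23, 23, 24, 23, 24]
225 [107, 108, 107, 108, 108, 106, 107, 107, 107, 107, 107, 107, 107, 107, 107, 107, 107, 107, 107, 108, 107, 108, 106, 107, 108, 107, 107, 106, 100, 94, 91, 91, 90, 91, 91, 90, 91, 91, 90, 90, 90, 90, 89, 91, 93, 94, 95, 94, 95, 112, 149, 163, 165, 161, 155, 165, 171, 172, 171, 172, 171, 171, 172, 172, 173, 173, 173, 172, 172, 172, 172, 173, 173, 172, 173]
230 [107, 107, 107, 107, 108, 107, 108, 107, 107, 107, 107, 107, 107, 107, 106, 107, 106, 107, 106, 104, 100, 89, 77, 58, 40, 28, 19, 17, 16, 16, 16, 15, 16, 17, 15, 16, 16, 15, 17, 16, 16, 15, 16, 17, 15, 16, 16, 17, 21, 30, 41, 56, 67, 73, 
[... 1877 characters left out ...]
94, 54, 53, 47, 52, 49], [72, 137, 185, 170, 100, 56, 48, 46, 36, 48], [53, 108, 166, 167, 108, 57, 39, 35, 33, 40], [38, 70, 114, 127, 95, 54, 37, 38, 34, 46], [35, 41, 59, 67, 56, 44, 37, 36, 38, 64], [42, 34, 36, 41, 38, 34, 34, 33, 47, 100], [91, 57, 40, 38, 38, 35, 47, 63, 99, 149], [163, 129, 92, 89, 83, 84, 108, 129, 164, 188], [203, 194, 171, 165, 162, 159, 179, 190, 195, 197], [213, 212, 208, 209, 206, 198, 202, 205, 200, 199], [212, 213, 213, 213, 214, 213, 212, 209, 200, 200], [215, 215, 213, 214, 213, 214, 212, 211, 204, 201], [213, 215, 216, 214, 214, 213, 213, 213, 211, 210], [198, 205, 211, 211, 214, 215, 216, 213, 215, 212], [152, 157, 172, 186, 199, 208, 211, 211, 214, 215]]
```

View pics/w6.png

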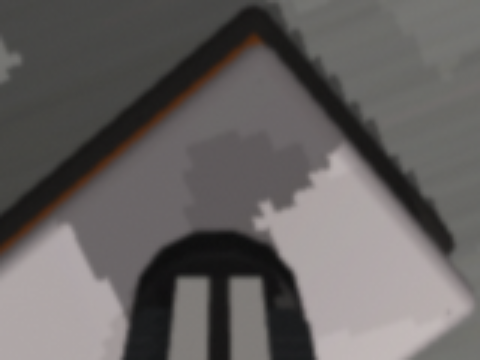

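The switch's dark side still shows at nearly full height in the wrist view (rows 227–233), so it isn't pressed yet. The two views together put the real tip about 27–35 mm above the reported TCP, so contact should be close. I'll keep stepping down.

Request:
apply_moves:
  motion:
    - {"xyz":[0,0,-0.1],"turn":[0,0,0],"fingers":0}
    - {"xyz":[0,0,-0.2],"turn":[0,0,0],"fingers":0}

```text
time_s: 8.3
ee_pos: [0.5147, 0.0732, 0.0111]
ee_rot: [[-0.927, 0.376, -0.0], [0.376, 0.927, -0.0], [0.0, -0.0, -1.0]]
force: [-2.3, 0.4, 3.7]
width: -0.003
grasp_force: 2.0
```

Request:
apply_moves:
  motion:
    - {"xyz":[0,0,-0.1],"turn":[0,0,0],"fingers":0}
    - {"xyz":[0,0,-0.2],"turn":[0,0,0],"fingers":0}

```text
time_s: 8.55
ee_pos: [0.5147, 0.0732, 0.0088]
ee_rot: [[-0.927, 0.376, 0.0], [0.376, 0.927, 0.0], [-0.0, 0.0, -1.0]]
force: [-1.1, 0.7, 3.3]
width: -0.002
grasp_force: 2.0
```

Run:
```python
from cell import *;from h import *
c=capture("wrist");g=c["image"].max(2);print(g[215:262,313].tolist(),g[215:262,332].tolist())
e=capture("scene")["image"].max(2);print(e[194:210,322:332].tolist());print(state()["force"])
```

```text
[96, 95, 95, 95, 95, 95, 94, 95, 95, 95, 94, 94, 91, 77, 49, 23, 17, 16, 18, 21, 23, 21, 20, 19, 19, 19, 18, 21, 22, 23, 23, 24, 23, 23, 23, 23, 25, 23, 23, 23, 23, 24, 24, 24, 23, 23, 23] [95, 95, 95, 94, 95, 95, 95, 97, 111, 136, 156, 165, 170, 171, 172, 171, 170, 165, 155, 137, 113, 91, 64, 34, 19, 18, 23, 28, 31, 30, 27, 27, 24, 21, 22, 34, 44, 41, 32, 29, 29, 29, 29, 30, 29, 30, 30]
[[174, 170, 187, 164, 80, 48, 56, 52, 51, 49], [165, 158, 184, 170, 91, 50, 55, 51, 51, 54], [155, 151, 185, 169, 94, 50, 50, 52, 49, 53], [143, 152, 186, 170, 91, 51, 52, 52, 52, 55], [111, 146, 187, 171, 91, 56, 53, 48, 50, 52], [75, 135, 182, 171, 103, 58, 47, 44, 42, 46], [52, 108, 168, 167, 113, 60, 41, 37, 38, 51], [38, 68, 115, 128, 95, 55, 35, 37, 40, 68], [44, 45, 57, 63, 56, 43, 36, 37, 50, 97], [90, 58, 43, 42, 41, 41, 46, 64, 100, 148], [161, 129, 95, 88, 87, 86, 107, 133, 163, 188], [207, 193, 175, 166, 163, 161, 181, 191, 194, 198], [214, 212, 208, 208, 207, 205, 203, 200, 200, 198], [214, 214, 214, 216, 215, 212, 210, 203, 200, 198], [215, 213, 214, 213, 214, 212, 211, 209, 203, 201], [213, 214, 215, 211, 215, 213, 214, 211, 211, 209]]
[-0.87636529 -0.44636205  3.22724048]
```

Contact: 3.7 N, which is the switch sliding. First touch was near reported z 0.012. I'll press on by about 6 mm.

Request:
apply_moves:
  motion:
    - {"xyz":[0,0,-0.1],"turn":[0,0,0],"fingers":0}
    - {"xyz":[0,0,-0.2],"turn":[0,0,0],"fingers":0}
    - {"xyz":[0,0,-0.3],"turn":[0,0,0],"fingers":0}

```text
time_s: 9.02
ee_pos: [0.5147, 0.0732, 0.0056]
ee_rot: [[-0.926, 0.376, 0.0], [0.376, 0.926, 0.0], [-0.0, 0.0, -1.0]]
force: [-1.2, 0.5, 4.1]
width: 0.0
grasp_force: 2.0
```

Request:
apply_moves:
  motion:
    - {"xyz":[0,0,-0.1],"turn":[0,0,0],"fingers":0}

```text
time_s: 9.15
ee_pos: [0.5147, 0.0732, 0.0046]
ee_rot: [[-0.926, 0.376, 0.0], [0.376, 0.926, 0.0], [-0.0, 0.0, -1.0]]
force: [0.1, 0.2, 4.3]
width: -0.004
grasp_force: 2.0
```

Request:
apply_moves:
  motion:
    - {"xyz":[0,0,-0.1],"turn":[0,0,0],"fingers":0}

```text
time_s: 9.28
ee_pos: [0.5148, 0.0732, 0.0038]
ee_rot: [[-0.926, 0.376, 0.0], [0.376, 0.926, 0.0], [-0.0, 0.0, -1.0]]
force: [-3.1, 0.8, 9.7]
width: 0.001
grasp_force: 4.7
```

The force rose to 9.7 N at reported z 0.0038. That is the stop, so the bar switch is fully in, and the tip sits 38 mm above the reported TCP. Next is the disc.

Request:
apply_moves:
  motion:
    - {"xyz":[0,0,2],"turn":[0,0,0],"fingers":0}
    - {"xyz":[0,0,6],"turn":[0,0,0],"fingers":0}
    - {"xyz":[0.4,4.6,7],"turn":[0,0,0],"fingers":0}
    - {"xyz":[0.8,9.2,7],"turn":[0,0,0],"fingers":0}
    - {"xyz":[1.2,13.8,7],"turn":[0,0,0],"fingers":0}
    - {"xyz":[1.7,18.3,7],"turn":[0,0,0],"fingers":0}
    - {"xyz":[1.7,18.3,5],"turn":[0,0,0],"fingers":0}
    - {"xyz":[1.7,18.3,5],"turn":[0,0,0],"fingers":0}
    - {"xyz":[1.7,18.3,5],"turn":[0,0,0],"fingers":0}

```text
time_s: 10.4
ee_pos: [0.5311, 0.255, 0.0528]
ee_rot: [[-0.926, 0.377, -0.001], [0.377, 0.926, -0.001], [0.001, -0.001, -1.0]]
force: [0.5, -0.5, -0.0]
width: -0.001
grasp_force: 0.0
```

Run:
```python
from cell import *;from h import *;import pickle
np.set_printoptions(precision=4,suppress=True)
D=pickle.load(open("d.pkl","rb"))
c=capture("wrist");s=state();print(s["ee_pos"],s["force"])
u=proj(c,[.532,.2565,.05]);g=c["image"].max(2);print("exp",u)
p,t=dark(c,*u,r=24,th=15);print(p,t,plane(c,p,.05),tri(ray(D["top"],dark(D["top"],248,211,r=9)[0]),ray(c,p)))
cv2.imwrite("pics/w7.png",c["image"][:,:,::-1])
e=capture("scene");q=dark(e,326,199,r=9);print("bar sw now",q,"before",dark(D["scene"],326,199,r=9))
```

```text
[0.5316 0.2551 0.0535] [ 1.2215 -0.3666  0.912 ]
exp [313.9279 229.6935]
[313.9713 210.5057] [5, 0, 42, 19, 174] [0.5205 0.2612 0.05  ] [0.5314 0.26   0.0236]
bar sw now (array([325.7424, 199.7273]), [4, 6, 11, 8, 66]) before (array([326.    , 198.8333]), [4, 4, 11, 10, 90])
```

View pics/w7.png

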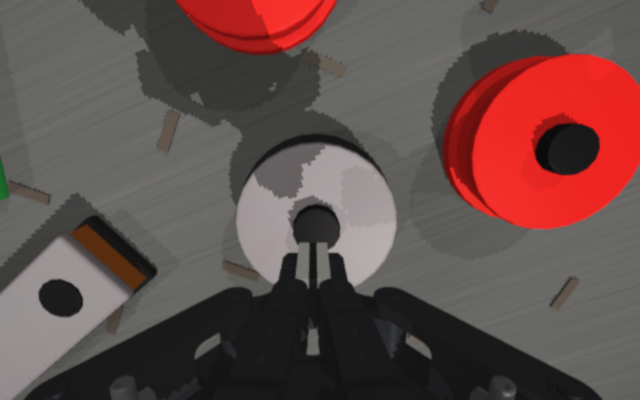

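The bar switch is now nearly flush. The disc switch is at (317,226), about 2 mm from the expected (314,230). I'll correct for that and press.

Request:
apply_moves:
  motion:
    - {"xyz":[0.1,0.2,-1],"turn":[0,0,0],"fingers":0}
    - {"xyz":[0.1,0.2,-3],"turn":[0,0,0],"fingers":0}
    - {"xyz":[0.1,0.2,-3.6],"turn":[0,0,0],"fingers":0}
    - {"xyz":[0.1,0.2,-3.8],"turn":[0,0,0],"fingers":0}
    - {"xyz":[0.1,0.2,-4],"turn":[0,0,0],"fingers":0}
    - {"xyz":[0.1,0.2,-4.1],"turn":[0,0,0],"fingers":0}
    - {"xyz":[0.1,0.2,-4.2],"turn":[0,0,0],"fingers":0}
    - {"xyz":[0.1,0.2,-4.3],"turn":[0,0,0],"fingers":0}
    - {"xyz":[0.1,0.2,-4.4],"turn":[0,0,0],"fingers":0}
    - {"xyz":[0.1,0.2,-4.5],"turn":[0,0,0],"fingers":0}
    - {"xyz":[0.1,0.2,-4.6],"turn":[0,0,0],"fingers":0}

```text
time_s: 11.88
ee_pos: [0.533, 0.2584, 0.0079]
ee_rot: [[-0.926, 0.376, 0.001], [0.376, 0.926, 0.0], [-0.001, 0.001, -1.0]]
force: [-0.0, -0.2, 4.3]
width: 0.003
grasp_force: 2.0
```

Request:
apply_moves:
  motion:
    - {"xyz":[0,0,-0.1],"turn":[0,0,0],"fingers":0}
    - {"xyz":[0,0,-0.2],"turn":[0,0,0],"fingers":0}

```text
time_s: 12.12
ee_pos: [0.533, 0.2583, 0.0057]
ee_rot: [[-0.926, 0.376, 0.001], [0.376, 0.926, 0.0], [-0.001, 0.001, -1.0]]
force: [-0.1, 0.6, 3.8]
width: 0.0
grasp_force: 2.0
```

Request:
apply_moves:
  motion:
    - {"xyz":[0,0,-0.1],"turn":[0,0,0],"fingers":0}

```text
time_s: 12.25
ee_pos: [0.533, 0.2584, 0.0047]
ee_rot: [[-0.926, 0.376, 0.001], [0.376, 0.926, 0.0], [-0.001, 0.001, -1.0]]
force: [0.5, -0.3, 4.1]
width: 0.002
grasp_force: 2.0
```

Request:
apply_moves:
  motion:
    - {"xyz":[0,0,-0.1],"turn":[0,0,0],"fingers":0}

```text
time_s: 12.38
ee_pos: [0.533, 0.2584, 0.0038]
ee_rot: [[-0.926, 0.376, 0.001], [0.376, 0.926, 0.0], [-0.001, 0.001, -1.0]]
force: [-0.4, 0.6, 11.2]
width: -0.004
grasp_force: 5.4
```

The disc switch is at its stop (11 N). Next I'll go above the tall lamp.

Request:
apply_moves:
  motion:
    - {"xyz":[0,0,2],"turn":[0,0,0],"fingers":0}
    - {"xyz":[0,0,7],"turn":[0,0,0],"fingers":0}
    - {"xyz":[0,-2,12],"turn":[0,0,0],"fingers":0}
    - {"xyz":[0.5,-7,13],"turn":[0,0,0],"fingers":0}
    - {"xyz":[1,-12,13],"turn":[0,0,0],"fingers":0}
    - {"xyz":[1.5,-17,13],"turn":[0,0,0],"fingers":0}
    - {"xyz":[2,-22,13],"turn":[0,0,0],"fingers":0}
    - {"xyz":[2.5,-27,13],"turn":[0,0,0],"fingers":0}
    - {"xyz":[3,-32,13],"turn":[0,0,0],"fingers":0}
    - {"xyz":[3.4,-37,13],"turn":[0,0,0],"fingers":0}
    - {"xyz":[3.8,-42,13],"turn":[0,0,0],"fingers":0}
    - {"xyz":[3.8,-47,12],"turn":[0,0,0],"fingers":0}
    - {"xyz":[3.8,-50.4,10.5],"turn":[0,0,0],"fingers":0}
    - {"xyz":[3.8,-50.4,10.5],"turn":[0,0,0],"fingers":0}
    - {"xyz":[3.8,-50.4,10.5],"turn":[0,0,0],"fingers":0}

```text
time_s: 14.25
ee_pos: [0.5704, -0.2452, 0.1089]
ee_rot: [[-0.926, 0.376, -0.0], [0.376, 0.926, 0.001], [0.0, 0.0, -1.0]]
force: [-0.3, 0.1, 0.0]
width: -0.002
grasp_force: 0.0
```

Run:
```python
from cell import *;from h import *
c=capture("wrist");s=state();print(s["ee_pos"],s["force"])
print("exp",proj(c,[.571,-.246,.1]))
cv2.imwrite("pics/w8.png",c["image"][:,:,::-1])
```

```text
[ 0.57074719 -0.24495803  0.1092602 ] [-0.18146255 -0.03123575 -0.0176517 ]
exp [310.43000398 227.01991843]
```

View pics/w8.png

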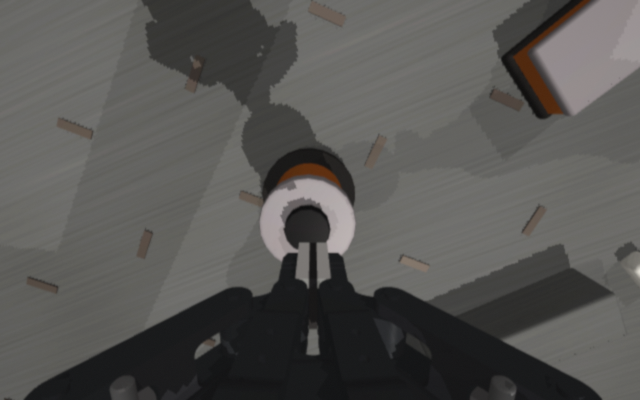

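The tall switch is at (307,228), about 3 mm to the left of the tip line (u = 311–313). I'll correct and press.

Request:
apply_moves:
  motion:
    - {"xyz":[-0.1,-0.25,-1],"turn":[0,0,0],"fingers":0}
    - {"xyz":[-0.1,-0.25,-3],"turn":[0,0,0],"fingers":0}
    - {"xyz":[-0.1,-0.25,-4],"turn":[0,0,0],"fingers":0}
    - {"xyz":[-0.1,-0.25,-4.4],"turn":[0,0,0],"fingers":0}
    - {"xyz":[-0.1,-0.25,-4.6],"turn":[0,0,0],"fingers":0}
    - {"xyz":[-0.1,-0.25,-4.7],"turn":[0,0,0],"fingers":0}
    - {"xyz":[-0.1,-0.25,-4.8],"turn":[0,0,0],"fingers":0}
    - {"xyz":[-0.1,-0.25,-4.9],"turn":[0,0,0],"fingers":0}
    - {"xyz":[-0.1,-0.25,-5.0],"turn":[0,0,0],"fingers":0}
    - {"xyz":[-0.1,-0.25,-5.1],"turn":[0,0,0],"fingers":0}

```text
time_s: 15.55
ee_pos: [0.57, -0.2485, 0.0581]
ee_rot: [[-0.927, 0.376, 0.001], [0.376, 0.927, -0.001], [-0.001, -0.0, -1.0]]
force: [-0.7, 0.0, 3.4]
width: 0.001
grasp_force: 2.0
```

Request:
apply_moves:
  motion:
    - {"xyz":[0,0,-0.1],"turn":[0,0,0],"fingers":0}
    - {"xyz":[0,0,-0.2],"turn":[0,0,0],"fingers":0}

```text
time_s: 15.8
ee_pos: [0.57, -0.2486, 0.0558]
ee_rot: [[-0.926, 0.376, 0.001], [0.376, 0.926, -0.001], [-0.001, -0.0, -1.0]]
force: [0.2, -0.9, 4.0]
width: -0.0
grasp_force: 2.0
```

Request:
apply_moves:
  motion:
    - {"xyz":[0,0,-0.1],"turn":[0,0,0],"fingers":0}

```text
time_s: 15.92
ee_pos: [0.57, -0.2485, 0.0548]
ee_rot: [[-0.926, 0.376, 0.001], [0.376, 0.926, -0.001], [-0.001, -0.0, -1.0]]
force: [0.3, -0.7, 3.5]
width: 0.0
grasp_force: 2.0
```

Request:
apply_moves:
  motion:
    - {"xyz":[0,0,-0.1],"turn":[0,0,0],"fingers":0}

```text
time_s: 16.05
ee_pos: [0.57, -0.2485, 0.0538]
ee_rot: [[-0.926, 0.376, 0.001], [0.376, 0.926, -0.0], [-0.001, -0.0, -1.0]]
force: [0.2, 0.2, 8.7]
width: -0.002
grasp_force: 5.1
```

The tall switch is at its stop (8.7 N). I'll retreat upward.

Request:
apply_moves:
  motion:
    - {"xyz":[0,0,1],"turn":[0,0,0],"fingers":0}
    - {"xyz":[0,0,4],"turn":[0,0,0],"fingers":0}
    - {"xyz":[0,0,9],"turn":[0,0,0],"fingers":0}
    - {"xyz":[0,0,14],"turn":[0,0,0],"fingers":0}
    - {"xyz":[0,0,16],"turn":[0,0,0],"fingers":0}
    - {"xyz":[0,0,16],"turn":[0,0,0],"fingers":0}
    - {"xyz":[0,0,16],"turn":[0,0,0],"fingers":0}

```text
time_s: 16.92
ee_pos: [0.5683, -0.2476, 0.2106]
ee_rot: [[-0.926, 0.376, -0.004], [0.376, 0.926, 0.002], [0.005, 0.001, -1.0]]
force: [0.5, 0.8, -0.5]
width: -0.001
grasp_force: 0.0
```

Run:
```python
from cell import *;from h import *;import pickle
D=pickle.load(open("d.pkl","rb"))["scene"];c=capture("scene")
for b in((326,199),(388,242),(208,143)):print(dark(D,*b,r=9),dark(c,*b,r=9))
s=state();print(s["ee_pos"],s["force"],s["joint_velocities"])
print(close_job())
```

```text
(array([326.        , 198.83333333]), [4, 4, 11, 10, 90]) (array([325.71641791, 199.67164179]), [4, 6, 11, 8, 67])
(array([388.50892857, 241.3125    ]), [4, 3, 12, 12, 112]) (array([388.09876543, 242.27160494]), [4, 5, 11, 9, 81])
(array([207.26666667, 141.82666667]), [3, 4, 11, 9, 75]) (array([207.35294118, 142.76470588]), [4, 6, 10, 7, 51])
[ 0.56822104 -0.24754891  0.21026873] [-0.37123148  0.23121817 -1.06507782] [ 5.14537746e-05  2.62730471e-03 -3.16610759e-03 -8.59690139e-05
 -1.15640423e-03 -2.50548310e-04]
the job is handed in; nothing more can be done
None
```

I pressed all three switches to their stops in order (bar, disc, tall) with at most about 11 N, no lamp visibly moved, the arm finished clear, and the job was handed in at about 17 s, though the hand-in call gave no verdict.

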